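# Hook the stuck key out of the clamp block and seat it on its stop

## Robot

A 6-joint arm with a two-finger parallel gripper is mounted at the origin on the work surface. World frame = base frame: x ahead of the robot, y to its left, z up, the work surface at z = 0. Lengths are in m, angles in rad, forces in N, time in s.
With the tool pointing down it reaches from about 0.35 to 0.775 m from the base axis. Payload 5.5 kg.
Tool frame: the origin (TCP) lies where the fingers leave the gripper's body, on its centre line; the fingertips stand 73 mm ahead of it and the grasp point (between the pads) lies 54 mm ahead of it; z points along the fingers, y is the direction in which the jaws open and shut (so a half turn about z gives the same grasp; the last joint's range is limited). The gripper opens to 85 mm and grips with 20 to 120 N. Pads are 22 mm wide; open, the fingers measure 114 mm over their backs; the gripper's body (76 mm by 85 mm) begins 54 mm behind the grasp point. The pads swing forward as they close: fully open they stand 13 mm farther back than shut.
Start: joints at [-0.14, 0.313, 0.046, 1.304, 0, 1.431], TCP at [0.575, -0, 0.304] pointing down, gripper open.
Joint ranges: [-2.76, 2.76], [-0.86, 1.69], [-1.03, 1.26], [-2.2, 2.34], [-1.47, 1.5], [-3.14, 3.14]. Speed limits (rad/s): [2.57, 2.57, 3.14, 3.14, 3.14, 3.14].

## Interface

Orientations are given as a unit quaternion [w, x, y, z].
In Python, from workcell import env, read_camera, job, cut_out gives the robot as it stands.
- The arm moves only by the tool servo_tool, never from a script. Its argument "deltas" is a list of rows, each an object of numbers: "dx", "dy", "dz": the shift along the world's x, y, z in mm; "rx", "ry", "rz": the turn, a rotation vector about the world's x, y, z in rad; "fingers": the closure, from -1 (fully open) to 1 (shut). A call has 1 to 8 rows; each row shifts and turns the commanded pose from where the row before left it; what a row does not reach is not made up. A row lasts 1/10 s, in which the tool goes at most 50 mm and 8.59 degrees, less where a joint would pass 70% of its speed; a pose out of reach is approached as far as the arm can. A call is refused whole if a number of a shift passes 50 or a number of a turn 0.15, either way. A call with a gripper value outside its range is refused whole. The fingers move at their own pace and stop on an object; "newtons" is the grip in N (left out, the last holds). Time passes only in rows, so rows that do not move let the fingers close. It gives the time, the measured TCP pose, the force and the opening at its end, in the units of the state.
- env.get_state(): the state, without advancing time (a new reading comes with each control period).
- read_camera(name): name is "scene" or "side" or "wrist"; returns a dict with "img" (480x640x3 uint8, red, green, blue), "intrinsics" (3x3 intrinsics, pixels), "extrinsics" (4x4, takes a point from camera to world coordinates); the wrist camera has in their place "hand_eye" (4x4, takes a point from camera to tool coordinates, whose origin is the TCP and whose axes are the flange's). Camera axes: x right, y down, z forward; pixel columns grow to the right and rows downward; lengths in m; the calibration is good to about 2 mm. A picture is of the moment at which its call begins: read the wrist's pose just before it. There is no depth.
- job.hand_in(): hands the job in, once; it reports no verdict.
Trained networks look in the newest picture that a camera, given by its name, has taken for a name from the list of things; names that differ only in an ending like _2 or _b are one class to them, and where a whole thing is asked for, a point or a joint stands for the part that bears it (a point fixed in the world has none). Each returns a list of dicts, best first, with "confidence" (0 to 1); they miss things now and then, are a little off and sometimes report something else, mostly with a low value. They report only what shows in the picture. A call takes as long as a camera call. They do not tell look-alikes from the thing itself.
- cut_out(target, camera): "region" (480x640 bool, what is visible of it) and "extent" ([left, top, right, bottom] in pixels, round what is visible of it).
The state is a dict: "clock": time; "joint_pos": joint angles; "qvel": joint speeds; "tau": joint torques, N m; "tcp_pos": TCP position; "orientation": TCP orientation; "wrist_force": force on the tool from outside, world axes, zero at the start; "ft_torque": the same for the moment, N m; "finger_gap": finger opening in m.
Only numpy, scipy, OpenCV 4.12 (cv2) and the standard library are available. Lean on these libraries where they do the work, as an engineer would, in place of code of your own. Each camera call takes 0.05 s, during which the arm holds its last target. There are 200 camera calls.

## Task

A steel key is stuck at the back of the narrow slot in the clamp block. Take the hooked pick from its rest block, reach it into the slot, drop the hook behind the key and drag the key out along the sill until it bears on the stop plate there; keep a firm pull of about 10 N on it for a second, never over 20 N, and leave the key at the stop. Then stand the pick back upright on the middle of its rest block and let go; keep your fingers off the key and leave the other fittings alone.

Things in the scene. Friction and masses are not known exactly. Their poses are not given: they have to be found in the camera images.
- block: Fixed cast-iron clamp block with a narrow slot. Origin on the bench (z = 0) under the middle of the slot's mouth; +x points into the slot, y across it, z up. 12 mm base plate, 64 mm wide, x = -115 to 92 mm. Slot between 22 mm thick walls, inner faces y = +-10, x = 0 (open mouth) to 70 (back wall), wall tops z = 48. It must never be pressed with more than 20 N by the pick.
- slot_mouth (a point): Middle of the slot's mouth, on its floor (x = 0, z = 12 mm in the block's frame). Two 10 mm wide straps bridge the slot at x = 0 to 10 and 34 to 44 mm: underside z = 48, top 54, bolt heads to 58 mm. Elsewhere the slot is open to view from above, but the key cannot be lifted out and the pick's shank has to go in through the mouth, under the straps.
- slot_back (a point): Foot of the slot's back wall, in the middle (block's frame x = 70, y = 0, z = 12 mm).
- sill (a point): A point on the sill, the flat continuation of the slot's floor in front of the mouth (block's frame x = -115 to 0, z = 12 mm); here x = -40. 4 mm high rims, inner faces y = +-28. Across it lies a steel stop plate 12 x 48 x 7 mm, clamped by hand: its face to the slot is anywhere from x = -60 to -90 mm and is not measured, so feel for it: the key's front end has to bear on it.
- jaw_mid (a point): Middle of the face of a sprung steel jaw in the slot's y = -10 wall (block's frame x = 10 to 46, z = 12.5 to 20.5 mm, no higher than the key). It stands 4 mm into the slot and presses the key against the other wall with about 4.5 N; when the key has gone it comes out 1.5 mm more. Dragging the key takes about 4 to 8 N. The jaw counts as part of the block for the 20 N limit.
- key: Loose steel bar key, 40 mm long (x), 16 wide, 9 high, about 45 g. Origin: centre of its underside; x along its length, at the start as the block's +x. It lies on the slot's floor against the y = +10 wall (centre at y = +2 mm of the block), its rear end 9 to 12.5 mm short of the back wall: the hook goes down into that gap. The pick must never press on it with over 20 N.
- pick: Loose cranked hook pick, about 220 g, standing on its rest block. Origin: centre of its foot's underside; z up, x towards the hook. Foot 40 x 40 x 8 mm; square black grip 22 x 22 mm (sides along x, y), z = 8 to 62, held from above. A 6 mm round shank runs along +x at z = 4 (centre line) to x = 105, where it turns down as a 6 mm thick hook with round end.
- pick_tip (a point): The lowest point of the pick's hook, at x = 105, y = 0, z = -10 mm in the pick's frame: 10 mm below the foot and 11 mm below the shank's underside.
- rest: Fixed rest block of the pick, 70 x 70 mm and 40 mm high with a rubber top. Origin at the centre of its underside on the bench; the pick stands on its top, z = 40 mm, with the hook hanging over its side.
- trap: Bystander: squat round cast-iron steam trap, 84 mm across, 124 mm over its two pipe stubs, 58 mm high; origin at the centre of its underside. Leave it alone.
- union_a: Bystander: brass hex union standing upright, 44 mm across, 46 mm high; origin at the centre of its underside. Leave it alone.
- union_b: Bystander: a second brass hex union like the first. Leave it alone.
- screen: Bystander: stainless strainer screen cylinder standing upright, 36 mm across, 70 mm high; origin at the centre of its underside. Leave it alone.
- valve: Bystander: brass ball valve, 74 mm long, 52 mm high, with a red lever that reaches 80 mm along its +x; origin under the centre of its body. Leave it alone.
- bracket: Bystander, fixed: galvanized bracket 70 x 60 mm and 100 mm high whose spring clip holds a black iron pipe nipple (21 mm across, 89 mm high) upright; origin at the centre of its underside.
Not all that is in view belongs to the job. What is shaped like the pick but blue is not meant.

How it is judged:
By the outcome, as a careful person would: the job done as asked, in the order asked, and still so for the second after the job is handed in, with the robot touching nothing.
It also fails if it takes over 72 s, if anything falls off the work surface, if the arm or the gripper's body presses on something with over 40 N, if the wrist force passes 120 N, or if a joint passes its speed limit or range.

## Working session

There is one attempt and no reset: what is moved stays moved. The work goes in short steps, Python scripts to look and compute and a tool call to move; the robot and the scene stay as the last step left them, time stands still between calls to the robot, and variables do not carry over. Pictures are saved under pics/ and viewed, about 8 in all and at most 12, crops included, and the job is handed in when it is done.

Besides the shell and the picture viewer there is one more tool, called after "Request:" as name(argument=value, ...) on one line, values as JSON. servo_tool: Moves the arm, as the interface text tells. Its arguments: {"type":"object","properties":{"deltas":{"type":"array"},"newtons":{"type":"number"}},"required":["deltas"]}

```bash
ls; mkdir -p pics; python3 - <<'E'
from workcell import env, read_camera, job, cut_out
import cv2,numpy as np
print(env.get_state())
for c in ["scene","side"]:
    r=read_camera(c); cv2.imwrite(f"pics/{c}0.png",r["img"][:,:,::-1]); print(c,r["intrinsics"].round(1).tolist(),r["extrinsics"].round(4).tolist())
    for t in ["block","key","pick","rest","pick_tip","slot_mouth","slot_back","sill","jaw_mid"]:
        print(t,[(round(d["confidence"],2),np.array(d["extent"]).round().tolist()) for d in cut_out(t,c)])
print(read_camera("wrist").get("hand_eye").round(4).tolist())
E
```

```text
pics
{'clock': 0.0, 'joint_pos': array([-1.39604177e-01,  3.13989302e-01,  4.49666902e-02,  1.30360623e+00,
       -1.48362113e-05,  1.43121812e+00]), 'qvel': array([-0.00282272, -0.00011867,  0.00041932,  0.00057612, -0.0006597 ,
       -0.00131175]), 'tau': array([-2.90074182e-03, -4.80629075e+01,  2.98531097e+01,  1.95313990e-02,
       -3.83516899e-04, -4.27451073e-05]), 'tcp_pos': array([5.74611525e-01, 3.91478378e-05, 3.03010047e-01]), 'orientation': array([-7.27270411e-04,  7.07115660e-01,  7.07097309e-01, -5.57366357e-04]), 'wrist_force': array([ 0.33023964, -0.41047401, -0.24111483]), 'ft_torque': array([-0.02377478,  0.01531693, -0.03396902]), 'finger_gap': 0.08569804239532097}
scene [[600.9, 0.0, 315.7], [0.0, 600.9, 236.2], [0.0, 0.0, 1.0]] [[-0.8254, 0.4257, -0.3707, 0.994], [0.5644, 0.6107, -0.5554, 0.6815], [-0.01, -0.6677, -0.7444, 0.9828], [0.0, 0.0, 0.0, 1.0]]
block [(0.94, [283.0, 237.0, 378.0, 314.0])]
key [(0.26, [287.0, 238.0, 380.0, 309.0])]
pick [(0.65, [235.0, 155.0, 273.0, 194.0])]
rest [(0.87, [223.0, 174.0, 268.0, 204.0]), (0.36, [286.0, 238.0, 379.0, 309.
[... 543 characters left out ...]
, 1.0]]
block [(0.96, [306.0, 187.0, 362.0, 269.0])]
key [(0.36, [360.0, 132.0, 413.0, 170.0])]
pick [(0.83, [185.0, 372.0, 262.0, 433.0]), (0.56, [332.0, 302.0, 371.0, 365.0])]
rest [(0.97, [331.0, 336.0, 382.0, 392.0]), (0.44, [306.0, 184.0, 364.0, 270.0])]
pick_tip [(0.63, [184.0, 370.0, 266.0, 432.0]), (0.44, [360.0, 133.0, 413.0, 170.0])]
slot_mouth [(0.76, [305.0, 186.0, 358.0, 271.0])]
slot_back [(0.71, [304.0, 184.0, 360.0, 270.0])]
sill [(0.7, [307.0, 186.0, 362.0, 267.0])]
jaw_mid [(0.91, [308.0, 181.0, 362.0, 273.0]), (0.16, [235.0, 269.0, 262.0, 308.0])]
[[-0.0001, -0.9505, -0.3106, 0.079], [1.0, -0.0001, 0.0001, 0.0026], [-0.0001, -0.3106, 0.9505, -0.0694], [0.0, 0.0, 0.0, 1.0]]
```

View pics/scene0.png

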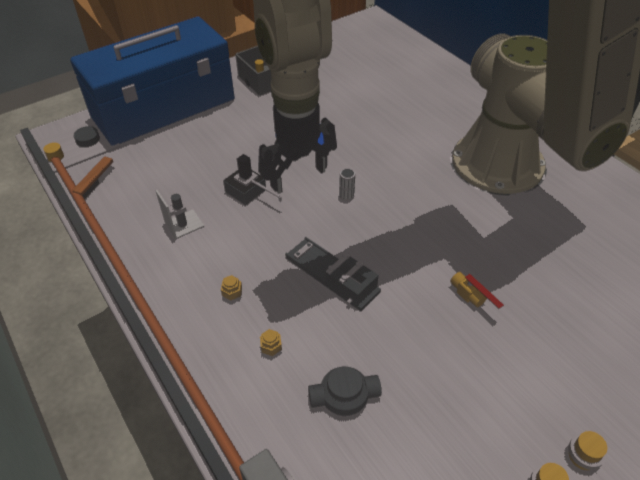

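View pics/side0.png

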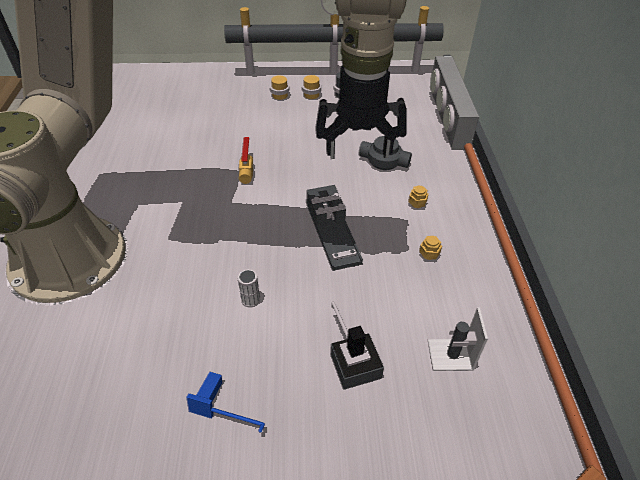

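Both views show the black pick standing on its rest block, at scene (245,168) and side (356,340). The only look-alike is the blue one lying at side (225,403), which I reject. The clamp block's slot end is at side (325,200) and its sill end at (345,260).

```bash
cat > h.py <<'E'
from workcell import env, read_camera, job, cut_out
import cv2,numpy as np
from scipy.spatial.transform import Rotation as R
def shot(c,name=None):
    s=env.get_state(); r=read_camera(c); K=r["intrinsics"]
    if c=="wrist":
        T=np.eye(4); q=s["orientation"]; T[:3,:3]=R.from_quat([q[1],q[2],q[3],q[0]]).as_matrix(); T[:3,3]=s["tcp_pos"]
        E=T@r["hand_eye"]
    else: E=r["extrinsics"]
    if name:
        cv2.imwrite(f"pics/{name}.png",r["img"][:,:,::-1]); np.savez(f"pics/{name}.npz",K=K,E=E)
    return r["img"],K,E
def onz(K,E,uv,z):
    d=E[:3,:3]@np.linalg.solve(K,[uv[0],uv[1],1.]); o=E[:3,3]
    return o+d*(z-o[2])/d[2]
def proj(K,E,P):
    p=(np.asarray(P)-E[:3,3])@E[:3,:3]; p=p@np.asarray(K).T; return p[...,:2]/p[...,2:]
E
python3 - <<'E'
from h import *
a=shot("scene");b=shot("side")
for n,c,uv,z in [("griptop",a,(244,157),.102),("griptop",b,(355,330),.102),("tipshank",a,(281,196),.044),("tipshank",b,(334,306),.044),
 ("sillend",b,(345,266),.012),("sillend",a,(300,247),.012),("slotend",b,(322,188),.048),("slotend",a,(368,277),.048),("stop",a,(303,250),.02),("stop",b,(343,254),.02),("screen",b,(249,302),0)]:
    print(n,onz(c[1],c[2],uv,z).round(3))
E
```

```text
griptop [ 0.553 -0.264  0.102]
griptop [ 0.554 -0.262  0.102]
tipshank [ 0.522 -0.163  0.044]
tipshank [ 0.528 -0.173  0.044]
sillend [ 0.558 -0.054  0.012]
sillend [ 0.556 -0.036  0.012]
slotend [0.52  0.14  0.048]
slotend [0.505 0.132 0.048]
stop [ 0.559 -0.02   0.02 ]
stop [ 0.555 -0.029  0.02 ]
screen [ 0.371 -0.126  0.   ]
```

Request:
servo_tool(deltas=[{"dx": -15, "dy": 20, "dz": -30, "rz": 0.12}, {"dx": -15, "dy": 20, "dz": -30, "rz": 0.12}, {}, {}])

```text
invalid input at $.deltas[0]: expected keys dx, dy, dz, rx, ry, rz, fingers
```

```bash
python3 - <<'E'
from h import *
s=env.get_state();print(s["clock"],s["tcp_pos"],s["orientation"])
i,K,E=shot("wrist","w1");print(K.tolist(),E.round(4).tolist())
for t in ["block","key","pick","rest"]:
    print(t,[(round(d["confidence"],2),np.array(d["extent"]).round().tolist()) for d in cut_out(t,"wrist")])
E
```

```text
1.15 [ 5.75044093e-01 -1.49940946e-05  3.03935321e-01] [4.59811566e-05 7.07106612e-01 7.07106947e-01 4.91018043e-05]
[[340.83215403771004, 0.0, 319.10085908847077], [0.0, 340.83215403771004, 238.12958645853698], [0.0, 0.0, 1.0]] [[1.0, -0.0001, 0.0002, 0.5776], [-0.0001, -0.9505, -0.3106, 0.079], [0.0002, 0.3106, -0.9505, 0.3734], [0.0, 0.0, 0.0, 1.0]]
block [(0.62, [215.0, 36.0, 337.0, 255.0])]
key [(0.77, [256.0, 80.0, 282.0, 125.0]), (0.33, [214.0, 35.0, 340.0, 250.0])]
pick [(0.85, [108.0, 437.0, 149.0, 467.0]), (0.74, [214.0, 34.0, 337.0, 247.0]), (0.6, [272.0, 343.0, 318.0, 416.0])]
rest [(0.67, [275.0, 374.0, 341.0, 419.0])]
```

View pics/w1.png

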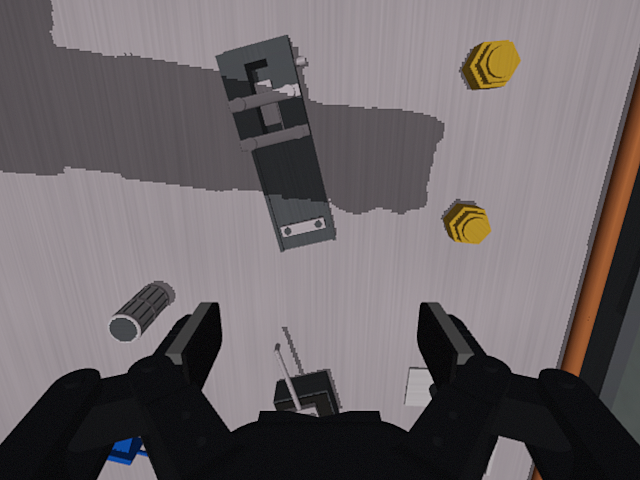

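The wrist view shows the block, with base corners at about (216,57), (289,36), (336,238) and (281,251). The stop plate is at (303,229), the key lies between the straps at (270,105), and the pick's shank ends at (278,347). I'll go closer over the block.

Request:
servo_tool(deltas=[{"dx": -18, "dy": 35, "dz": -30, "rx": 0, "ry": 0, "rz": 0.12, "fingers": -1}, {"dx": -18, "dy": 35, "dz": -30, "rx": 0, "ry": 0, "rz": 0.12, "fingers": -1}, {"dx": 0, "dy": 10, "dz": 0, "rx": 0, "ry": 0, "rz": 0, "fingers": -1}, {"dx": 0, "dy": 0, "dz": 0, "rx": 0, "ry": 0, "rz": 0, "fingers": -1}])

```text
clock: 1.8
tcp_pos: [0.5381, 0.0813, 0.2433]
orientation: [-0.001, 0.617, 0.787, -0.0]
wrist_force: [0.4, -0.7, 1.0]
finger_gap: 0.0852
```

```bash
python3 - <<'E'
from h import *
i,K,E=shot("wrist","w2")
s=env.get_state();print(s["clock"],s["tcp_pos"],E.round(4).tolist())
c=i[20:420,150:490,::-1]
cv2.imwrite("pics/w2c.png",cv2.resize(c,None,fx=1.5*.98,fy=1.5*.98,interpolation=cv2.INTER_CUBIC))
E
```

```text
1.85 [0.53960219 0.08039891 0.24453266] [[0.9709, 0.228, 0.0729, 0.5217], [0.2394, -0.9229, -0.3015, 0.1581], [-0.0015, 0.3102, -0.9507, 0.3128], [0.0, 0.0, 0.0, 1.0]]
```

View pics/w2c.png

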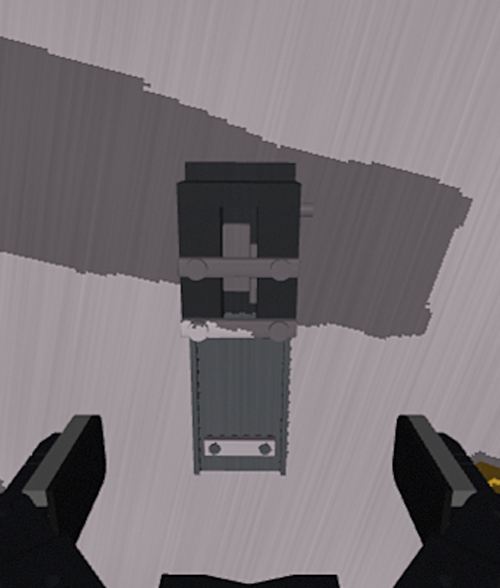

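The crop shows the block end-on. The back face's bottom edge is at row 163, its top edge at row 183, and the sill front at row 473. The stop plate's slot-side face is at row 438 or so. The key is against the left (+y) wall with its rear end at about (236,222), and the jaw is on the right. Next I'll fit the block's pose.

```bash
python3 - <<'E'
from h import *
from scipy.optimize import least_squares
d=np.load("pics/w2.npz");K,E=d["K"],d["E"]
f=lambda c:np.array(c)/1.47+[150,20]
pts=[(92,32,0,185,163),(92,-32,0,296,163),(92,32,48,177.5,183),(92,-32,48,301,183),(-115,32,16,193,474),(-115,-32,16,286,473)]
B=np.array([p[:3] for p in pts])/1000.;U=np.array([f(p[3:]) for p in pts])
def W(p,b):
    c,s=np.cos(p[2]),np.sin(p[2]);b=np.asarray(b)
    return np.c_[p[0]+c*b[:,0]-s*b[:,1],p[1]+s*b[:,0]+c*b[:,1],b[:,2]]
r=least_squares(lambda p:(proj(K,E,W(p,B))-U).ravel(),[.535,.05,1.8])
print(r.x,r.x[2]*57.3,(r.fun.reshape(-1,2)).round(1).tolist())
p=r.x;np.save("blk.npy",p)
def inv(w):
    c,s=np.cos(p[2]),np.sin(p[2]);q=w[:2]-p[:2];return (np.array([c*q[0]+s*q[1],-s*q[0]+c*q[1]])*1000).round(1)
for n,uv,z in [("keyrear",(236,222),.021),("keyL",(223,240),.021),("jaw/keyR",(249,238),.021),("stop top far",(240,438),.019),("stop top near",(240,457),.019),("bolt",(195,268),.058),("bolt",(281,268),.058),("strapfront",(240,339),.054),("slotback top",(240,207),.048)]:
    print(n,inv(onz(K,E,f(uv),z)))
# side cameras check of block pose, pick
for c in ["scene","side"]:
    _,k,e=shot(c); print(c,proj(k,e,W(p,B)).round(0).tolist())
E
```

```text
[0.53981805 0.06019512 1.8059456 ] 103.48068291977097 [[1.4, 4.6], [-1.3, 5.1], [-1.1, -7.5], [0.8, -6.9], [0.5, 4.7], [-0.2, 5.8]]
keyrear [63.9  2.2]
keyL [53.4  9.8]
jaw/keyR [54.7 -5.3]
stop top far [-79.   -0.2]
stop top near [-93.6  -0.2]
bolt [44.7 22.5]
bolt [ 45.  -21.9]
strapfront [ 4.3 -0.7]
slotback top [74.8 -0.5]
scene [[377.0, 291.0], [357.0, 310.0], [378.0, 276.0], [358.0, 296.0], [302.0, 235.0], [281.0, 252.0]]
side [[307.0, 204.0], [334.0, 199.0], [307.0, 188.0], [335.0, 182.0], [334.0, 267.0], [365.0, 260.0]]
```

Request:
servo_tool(deltas=[{"dx": 5, "dy": -50, "dz": 0, "rx": 0, "ry": 0, "rz": 0, "fingers": -1}, {"dx": 5, "dy": -50, "dz": 0, "rx": 0, "ry": 0, "rz": 0.0, "fingers": -1}, {"dx": 5, "dy": -50, "dz": 0, "rx": 0, "ry": 0, "rz": 0, "fingers": -1}, {"dx": 5, "dy": -50, "dz": 0, "rx": 0, "ry": 0, "rz": 0, "fingers": -1}, {"dx": 0, "dy": -50, "dz": 0, "rx": 0, "ry": 0, "rz": 0, "fingers": -1}, {"dx": 0, "dy": -50, "dz": 0, "rx": 0, "ry": 0, "rz": 0, "fingers": -1}, {"dx": 0, "dy": 0, "dz": 0, "rx": 0, "ry": 0, "rz": 0, "fingers": -1}, {"dx": 0, "dy": 0, "dz": 0, "rx": 0, "ry": 0, "rz": 0, "fingers": -1}])

```text
clock: 2.75
tcp_pos: [0.5591, -0.222, 0.2447]
orientation: [0.001, 0.619, 0.785, 0.0]
wrist_force: [-0.8, 0.5, 0.1]
finger_gap: 0.0854
```

```bash
python3 - <<'E'
from h import *
i,K,E=shot("wrist","w3")
s=env.get_state();print(s["clock"],s["tcp_pos"],s["orientation"],s["wrist_force"])
c=i[40:480,170:490,::-1]
cv2.imwrite("pics/w3c.png",cv2.resize(c,None,fx=1.35,fy=1.35,interpolation=cv2.INTER_CUBIC))
E
```

```text
2.8 [ 0.55905388 -0.22042858  0.24456669] [5.58005556e-04 6.18399947e-01 7.85863301e-01 2.56257763e-04] [-0.29864292  0.21321636  0.89343446]
```

View pics/w3c.png

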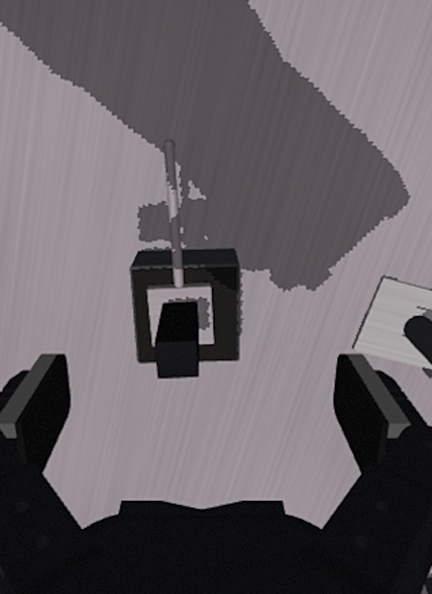

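The crop shows the black pick on its rest, with the shank end at about (169,145) and the grip top at about (177,340). The block residuals suggest that the wall's back stops short of x=92, so I'll refit on that basis and fit the pick as well.

```bash
cat >> h.py <<'E'
from scipy.optimize import least_squares
def W(p,b):
    c,s=np.cos(p[2]),np.sin(p[2]);b=np.atleast_2d(b)
    return np.c_[p[0]+c*b[:,0]-s*b[:,1],p[1]+s*b[:,0]+c*b[:,1],b[:,2]]
def inv(p,w):
    c,s=np.cos(p[2]),np.sin(p[2]);q=np.asarray(w)[:2]-p[:2];return (np.array([c*q[0]+s*q[1],-s*q[0]+c*q[1]])*1000).round(1)
def fit(K,E,pts,f,x0):
    pts=np.array(pts,float);B=pts[:,:3]/1000;U=f(pts[:,3:])
    r=least_squares(lambda p:(proj(K,E,W(p,B))-U).ravel(),x0)
    print(r.x.round(4),round(np.degrees(r.x[2]),2),r.fun.reshape(-1,2).round(1).tolist()); return r.x
E
python3 - <<'E'
from h import *
d=np.load("pics/w2.npz");K,E=d["K"],d["E"]
f=lambda c:np.array(c)/1.47+[150,20]
p=fit(K,E,[(92,32,12,185,163),(92,-32,12,296,163),(-115,32,14,193,474),(-115,-32,14,286,473),(70,0,48,239.5,207),(39,21.7,58,195,268),(39,-21.7,58,281,268)],f,[.535,.05,1.8]);np.save("blk.npy",p)
for n,uv,z in [("keyrear",(236,222),.021),("keyL",(223,240),.021),("jaw/keyR",(249,238),.021),("stop top far",(240,438),.019),("stop top near",(240,457),.019),("walltop",(178,183),.048),("strapfront",(240,339),.054)]:
    print(n,inv(p,onz(K,E,f(uv),z)))
d=np.load("pics/w3.npz");K,E=d["K"],d["E"]
f=lambda c:np.array(c)/1.35+[170,40]
rest=fit(K,E,[(35,35,40,132,269),(35,-35,40,240,269),(35,35,0,138,253),(35,-35,0,237,249),(-35,35,40,138,361),(-35,-35,40,239,360)],f,[.555,-.26,1.8]);np.save("rest.npy",rest)
pick=fit(K,E,[(-11,11,102,159,340),(-11,-11,102,197,340),(11,-11,102,197,303),(11,11,102,160,304),(-20,-20,48,213,344),(20,-20,48,210,285),(20,20,48,149,290)],f,[.555,-.26,1.8]);np.save("pick.npy",pick)
e=onz(K,E,f((169,143)),.045);print("shank end",inv(pick,e))
g=onz(K,E,f((179,285)),.044); print("shank yaw",np.degrees(np.arctan2(*(e-g)[1::-1])))
E
```

```text
[0.5386 0.065  1.8055] 103.45 [[-0.5, -1.3], [0.1, -0.7], [0.5, -0.7], [-0.3, 0.4], [-0.4, -0.2], [1.1, 0.9], [-0.4, 1.3]]
keyrear [58.9  2.2]
keyL [48.5  9.8]
jaw/keyR [49.7 -5.3]
stop top far [-83.9  -0.3]
stop top near [-98.6  -0.3]
walltop [81.6 31.1]
strapfront [-0.7 -0.8]
[ 0.5635 -0.268   1.8219] 104.39 [[-1.5, -1.1], [1.3, -2.4], [0.1, -2.3], [-0.1, -0.5], [-1.0, 3.8], [1.1, 3.4]]
[ 0.5561 -0.251   1.7658] 101.17 [[-2.6, 10.3], [0.8, 11.4], [2.0, 9.9], [-3.1, 8.0], [-0.7, -12.9], [3.9, -13.5], [0.3, -19.1]]
shank end [91.4  9.6]
shank yaw 106.34285942838251
```

```bash
python3 - <<'E'
from h import *
d=np.load("pics/w3.npz");K,E=d["K"],d["E"]
f=lambda c:np.array(c)/1.35+[170,40]
pick=fit(K,E,[(-11,11,102,159,377),(-11,-11,102,197,376),(11,-11,102,197,340),(11,11,102,160,341),(-20,-20,48,213,344),(20,-20,48,210,285),(20,20,48,149,290)],f,[.555,-.26,1.8]);np.save("pick.npy",pick)
e=onz(K,E,f((169,143)),.045);print("shank end",inv(pick,e))
g=onz(K,E,f((179,285)),.044); print("shank yaw",np.degrees(np.arctan2(*(e-g)[1::-1])))
i=cv2.imread("pics/w3.png")[230:320,260:350]
j=np.clip(i.astype(float)*2.2,0,255).astype(np.uint8)
cv2.imwrite("pics/w3d.png",cv2.resize(j,None,fx=6,fy=6,interpolation=cv2.INTER_CUBIC))
E
```

```text
[ 0.5593 -0.2643  1.8386] 105.34 [[-0.9, 1.1], [1.9, 0.9], [0.9, -0.3], [-3.6, -0.1], [0.9, -0.1], [2.0, 0.4], [-0.8, -1.8]]
shank end [105.6   2.5]
shank yaw 106.34285942838251
```

View pics/w3d.png

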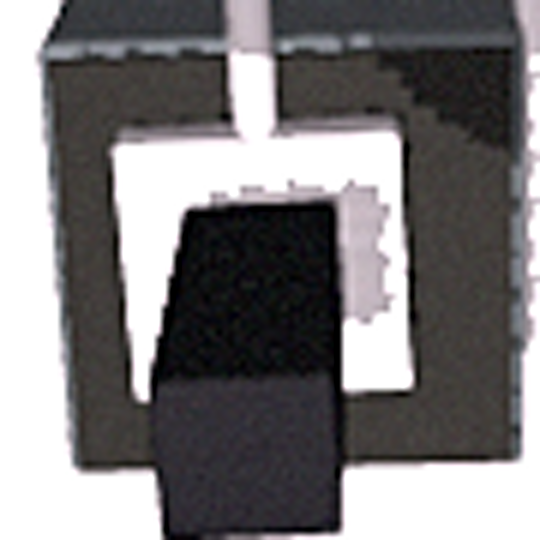

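This close crop confirms the choice: a black grip on a white foot, on the dark rest. The foot's corners are at (112,138), (405,125), (418,390) and (135,397), and it sits slightly left of the rest's middle. I'll refit with these corners.

```bash
python3 - <<'E'
from h import *
d=np.load("pics/w3.npz");K,E=d["K"],d["E"]
f=lambda c:np.array(c)/6+[259.6,229.6]
rest=fit(K,E,[(35,35,40,45,52),(35,-35,40,515,45),(-35,-35,40,520,460),(-35,35,40,77,468)],f,[.555,-.26,1.8]);np.save("rest.npy",rest)
pick=fit(K,E,[(20,20,48,112,138),(20,-20,48,405,125),(-20,-20,48,418,390),(-20,20,48,135,397)],f,[.555,-.26,1.8]);np.save("pick.npy",pick)
fit(K,E,[(11,11,102,152,385),(11,-11,102,340,378),(-11,-11,102,340,532),(-11,11,102,163,537)],f,[.555,-.26,1.8])
print(inv(rest,pick))
f=lambda c:np.array(c)/1.35+[170,40]
print("shank end",inv(pick,onz(K,E,f((169,143)),.045)))
s=env.get_state();q=s["orientation"];M=R.from_quat([q[1],q[2],q[3],q[0]]).as_matrix();print(np.degrees(np.arctan2(M[1,0],M[0,0])),s["tcp_pos"])
E
```

```text
[ 0.5624 -0.2668  1.8302] 104.86 [[-2.1, -1.4], [2.4, -2.2], [1.4, 2.1], [-1.8, 2.5]]
[ 0.5589 -0.2639  1.8497] 105.98 [[0.6, 0.2], [-0.3, 0.3], [-0.7, -0.6], [0.4, 0.0]]
[ 0.5589 -0.2644  1.8301] 104.86 [[-0.4, -1.4], [0.1, -0.9], [0.9, 1.3], [-0.5, 1.2]]
[3.7 2.7]
shank end [105.1   1. ]
103.60119733880391 [ 0.55905388 -0.22042858  0.24456669]
```

Request:
servo_tool(deltas=[{"dx": 0, "dy": -44, "dz": 0, "rx": 0, "ry": 0, "rz": 0.035, "fingers": -1}, {"dx": 0, "dy": 0, "dz": -10, "rx": 0, "ry": 0, "rz": 0, "fingers": -1}, {"dx": 0, "dy": 0, "dz": -36, "rx": 0, "ry": 0, "rz": 0, "fingers": -1}, {"dx": 0, "dy": 0, "dz": -36, "rx": 0, "ry": 0, "rz": 0, "fingers": -1}, {"dx": 0, "dy": 0, "dz": -36, "rx": 0, "ry": 0, "rz": 0, "fingers": -1}, {"dx": 0, "dy": 0, "dz": 0, "rx": 0, "ry": 0, "rz": 0, "fingers": -1}, {"dx": 0, "dy": 0, "dz": 0, "rx": 0, "ry": 0, "rz": 0, "fingers": -1}])

```text
clock: 3.5
tcp_pos: [0.559, -0.2617, 0.1263]
orientation: [-0.001, 0.603, 0.798, 0.0]
wrist_force: [0.1, 0.0, 0.2]
finger_gap: 0.0854
```

Request:
servo_tool(deltas=[{"dx": 0, "dy": -2, "dz": 1, "rx": 0, "ry": 0, "rz": 0, "fingers": 0.2}, {"dx": 0, "dy": 0, "dz": 0, "rx": 0, "ry": 0, "rz": 0, "fingers": 1}, {"dx": 0, "dy": 0, "dz": 0, "rx": 0, "ry": 0, "rz": 0, "fingers": 1}, {"dx": 0, "dy": 0, "dz": 0, "rx": 0, "ry": 0, "rz": 0, "fingers": 1}, {"dx": 0, "dy": 0, "dz": 0, "rx": 0, "ry": 0, "rz": 0, "fingers": 1}, {"dx": 0, "dy": 0, "dz": 0, "rx": 0, "ry": 0, "rz": 0, "fingers": 1}], newtons=90)

```text
clock: 4.1
tcp_pos: [0.5593, -0.2654, 0.128]
orientation: [0.001, 0.604, 0.797, -0.0]
wrist_force: [-1.1, -0.4, 6.0]
finger_gap: 0.021
```

```bash
python3 - <<'E'
from h import *
i,K,E=shot("wrist","w4")
s=env.get_state();print(s["clock"],s["tcp_pos"],s["orientation"],s["wrist_force"],s["ft_torque"],s["finger_gap"])
q=s["orientation"];M=R.from_quat([q[1],q[2],q[3],q[0]]).as_matrix();print(np.degrees(np.arctan2(M[1,0],M[0,0])))
print("blk",np.load("blk.npy"),np.load("rest.npy"))
E
```

```text
4.15 [ 0.55931886 -0.26544185  0.12801836] [ 9.03803309e-04  6.03574236e-01  7.97306293e-01 -6.42778740e-06] [-1.5346422   0.5175524   6.25278936] [-0.00893824  0.27363689  0.03289986] 0.021031771068515667
105.74729047885234
blk [0.53859262 0.06501637 1.80548099] [ 0.56244237 -0.26680424  1.83015151]
```

Request:
servo_tool(deltas=[{"dx": 0, "dy": 0, "dz": 10, "rx": 0, "ry": 0, "rz": 0, "fingers": 1}, {"dx": 0, "dy": 0, "dz": 20, "rx": 0, "ry": 0, "rz": 0, "fingers": 1}, {"dx": 0, "dy": 20, "dz": 0, "rx": 0, "ry": 0, "rz": -0.02, "fingers": 1}, {"dx": 2, "dy": 45, "dz": 0, "rx": 0, "ry": 0, "rz": -0.02, "fingers": 1}, {"dx": 2, "dy": 50, "dz": 0, "rx": 0, "ry": 0, "rz": 0, "fingers": 1}, {"dx": 2, "dy": 50, "dz": 0, "rx": 0, "ry": 0, "rz": 0, "fingers": 1}, {"dx": 0, "dy": 35, "dz": 0, "rx": 0, "ry": 0, "rz": 0, "fingers": 1}, {"dx": 0, "dy": 12, "dz": 0, "rx": 0, "ry": 0, "rz": 0, "fingers": 1}])

```text
clock: 4.95
tcp_pos: [0.5639, -0.0494, 0.1567]
orientation: [-0.001, 0.618, 0.786, 0.0]
wrist_force: [-0.9, -1.2, -2.6]
finger_gap: 0.0208
```

Request:
servo_tool(deltas=[{"dx": 0, "dy": 0, "dz": 0, "rx": 0, "ry": 0, "rz": 0, "fingers": 1}, {"dx": 0, "dy": 0, "dz": 0, "rx": 0, "ry": 0, "rz": 0, "fingers": 1}, {"dx": 0, "dy": 0, "dz": 0, "rx": 0, "ry": 0, "rz": 0, "fingers": 1}])

```text
clock: 5.25
tcp_pos: [0.5651, -0.0545, 0.1569]
orientation: [0.0, 0.62, 0.785, -0.0]
wrist_force: [0.5, -1.3, -2.7]
finger_gap: 0.0212
```

```bash
python3 - <<'E'
from h import *
i,K,E=shot("wrist","w5")
s=env.get_state();print(s["clock"],s["tcp_pos"],s["wrist_force"],s["ft_torque"],s["finger_gap"])
q=s["orientation"];M=R.from_quat([q[1],q[2],q[3],q[0]]).as_matrix();print(np.degrees(np.arctan2(M[1,0],M[0,0])),M.round(4).tolist())
c=i[0:300,170:470,::-1]
cv2.imwrite("pics/w5c.png",cv2.resize(c,None,fx=2,fy=2,interpolation=cv2.INTER_CUBIC))
E
```

```text
5.3 [ 0.56510488 -0.05459936  0.15690294] [-0.06197368 -1.38101176 -2.50259458] [-0.06153143  0.04061842  0.02598867] 0.02097594598072057
103.34527768208851 [[-0.2308, 0.973, 0.0002], [0.973, 0.2308, -0.0003], [-0.0003, 0.0001, -1.0]]
```

View pics/w5c.png

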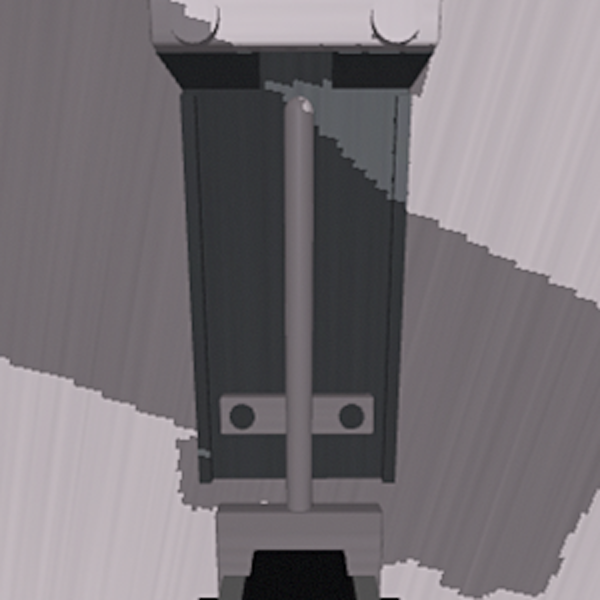

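The crop shows the pick held straight and aligned with the sill. The shank end is at about (299,96), the mouth's foot at row 91, the stop plate spans rows 394-433, and the sill's front corners are at (200,482) and (395,481). I'll measure the tip relative to the block in this same image.

```bash
python3 - <<'E'
from h import *
d=np.load("pics/w5.npz");K,E=d["K"],d["E"]
f=lambda c:np.array(c)/2+[169.75,-.25]
p0=np.load("blk.npy")
p=fit(K,E,[(-115,32,16,200,481),(-115,-32,16,395,481),(0,10,12,260,91),(0,-10,12,331,91),(0,32,12,182,92),(0,-32,12,410,92)],f,p0)
for q in (p0,p):
    for n,uv,z in [("shank end",(299,95),.0729),("shank root",(298,505),.0729),("stop far",(297,394),.019),("stop near",(297,433),.019),("strap front top",(300,47),.054)]:
        print(n,inv(q,onz(K,E,f(uv),z)))
    s=env.get_state()["tcp_pos"];print("tcp in blk",inv(q,s))
np.save("blk2.npy",p)
E
```

```text
[0.5385 0.0644 1.8069] 103.53 [[-0.5, 2.1], [0.2, 1.8], [-0.0, -0.4], [0.3, -0.5], [-0.4, -0.8], [0.3, -1.1]]
shank end [-13.7  -0.6]
shank root [-101.2   -0.2]
stop far [-84.9   0.1]
stop near [-97.3   0.1]
strap front top [-0.6 -0.8]
tcp in blk [-122.5    2. ]
shank end [-13.2  -0.8]
shank root [-100.7   -0.3]
stop far [-84.4  -0. ]
stop near [-96.8   0. ]
strap front top [-0.1 -1.1]
tcp in blk [-122.     1.9]
```

Request:
servo_tool(deltas=[{"dx": -2.4, "dy": -0.6, "dz": -11, "rx": 0, "ry": 0, "rz": 0, "fingers": 1}, {"dx": 0, "dy": 0, "dz": -11, "rx": 0, "ry": 0, "rz": 0, "fingers": 1}, {"dx": 0, "dy": 0, "dz": -11, "rx": 0, "ry": 0, "rz": 0, "fingers": 1}, {"dx": 0, "dy": 0, "dz": 0, "rx": 0, "ry": 0, "rz": 0, "fingers": 1}, {"dx": 0, "dy": 0, "dz": 0, "rx": 0, "ry": 0, "rz": 0, "fingers": 1}])

```text
clock: 5.8
tcp_pos: [0.562, -0.0536, 0.1231]
orientation: [-0.001, 0.619, 0.785, -0.0]
wrist_force: [-0.7, -0.3, -2.6]
finger_gap: 0.0211
```

Request:
servo_tool(deltas=[{"dx": -2.3, "dy": 9.7, "dz": 0, "rx": 0, "ry": 0, "rz": 0, "fingers": 1}, {"dx": -2.3, "dy": 9.7, "dz": 0, "rx": 0, "ry": 0, "rz": 0, "fingers": 1}, {"dx": -2.3, "dy": 9.7, "dz": 0, "rx": 0, "ry": 0, "rz": 0, "fingers": 1}, {"dx": -2.3, "dy": 9.7, "dz": 0, "rx": 0, "ry": 0, "rz": 0, "fingers": 1}, {"dx": -2.3, "dy": 9.7, "dz": 0, "rx": 0, "ry": 0, "rz": 0, "fingers": 1}, {"dx": -2.3, "dy": 9.7, "dz": 0, "rx": 0, "ry": 0, "rz": 0, "fingers": 1}, {"dx": 0, "dy": 0, "dz": 0, "rx": 0, "ry": 0, "rz": 0, "fingers": 1}, {"dx": 0, "dy": 0, "dz": 0, "rx": 0, "ry": 0, "rz": 0, "fingers": 1}])

```text
clock: 6.6
tcp_pos: [0.5488, 0.0048, 0.124]
orientation: [0.0, 0.619, 0.785, -0.0]
wrist_force: [-0.0, 0.2, -2.8]
finger_gap: 0.021
```

```bash
python3 - <<'E'
from h import *
s=env.get_state();print(s["clock"],s["tcp_pos"],s["wrist_force"],s["ft_torque"])
for b in ("blk","blk2"): print(inv(np.load(b+".npy"),s["tcp_pos"]))
E
```

```text
6.6 [0.5487703  0.00482651 0.12398437] [-0.03939267  0.2348126  -2.75072941] [-0.02530849 -0.002339    0.02553636]
[-60.9   4.1]
[-60.4   3.9]
```

Request:
servo_tool(deltas=[{"dx": -2.1, "dy": 8.7, "dz": 0, "rx": 0, "ry": 0, "rz": 0, "fingers": 1}, {"dx": -2.1, "dy": 8.7, "dz": 0, "rx": 0, "ry": 0, "rz": 0, "fingers": 1}, {"dx": 0, "dy": 0, "dz": 0, "rx": 0, "ry": 0, "rz": 0, "fingers": 1}, {"dx": 0, "dy": 0, "dz": 0, "rx": 0, "ry": 0, "rz": 0, "fingers": 1}])

```text
clock: 7.0
tcp_pos: [0.5444, 0.0221, 0.1239]
orientation: [0.0, 0.619, 0.785, -0.0]
wrist_force: [0.1, 0.2, -2.8]
finger_gap: 0.0208
```

```bash
python3 - <<'E'
from h import *
i,K,E=shot("wrist","w6")
s=env.get_state();print(s["clock"],s["tcp_pos"],s["wrist_force"]);print(inv(np.load("blk2.npy"),s["tcp_pos"]))
c=i[0:170,240:400,::-1]
cv2.imwrite("pics/w6c.png",np.clip(cv2.resize(c,None,fx=3.5,fy=3.5,interpolation=cv2.INTER_CUBIC)*1.6,0,255).astype(np.uint8))
E
```

```text
7.05 [0.54458484 0.02197681 0.12393251] [ 0.99127598 -0.50285569 -1.88814456]
[-42.7   4. ]
```

View pics/w6c.png

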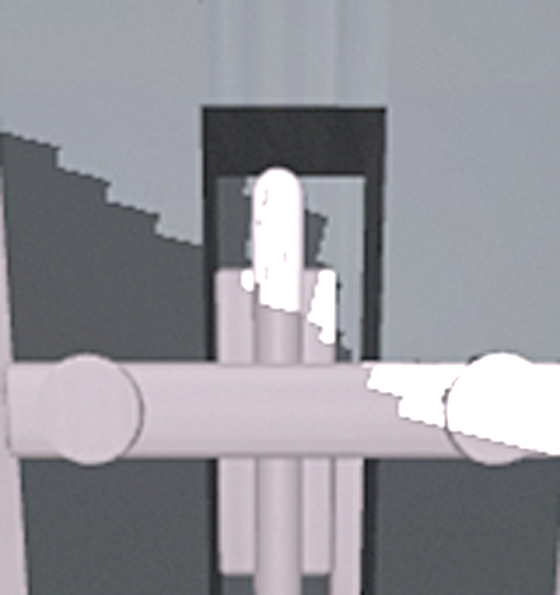

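The crop shows the shank inside the slot under the strap. The shank end is at (277,168), the back wall's top edge at row 107 and its foot at row 176. The key's rear edge is at row 268, spanning columns 216-336.

```bash
python3 - <<'E'
from h import *
d=np.load("pics/w6.npz");K,E=d["K"],d["E"]
f=lambda c:np.array(c)/3.5+[239.64,-.36]
p0=np.load("blk2.npy")
p=fit(K,E,[(70,10,48,203,107),(70,-10,48,386,107),(70,10,12,217,176),(70,-10,12,365,176)],f,p0)
for q in (p0,p):
    for n,uv,z in [("shank end",(277,167),.040),("key rear",(276,268),.021),("keyL",(216,268),.021),("keyR",(336,268),.021),("back top",(290,107),.048),("back foot",(290,176),.012),("key front",(240,575),.021)]:
        print(n,inv(q,onz(K,E,f(uv),z)))
E
```

```text
[0.5384 0.0648 1.8062] 103.49 [[-0.6, -0.3], [0.6, -0.3], [0.1, 0.4], [-0.1, 0.4]]
shank end [66.1  1.8]
key rear [58.   1.9]
keyL [58.   9.8]
keyR [58. -6.]
back top [70.2  0.4]
back foot [70.5  0. ]
key front [18.4  7.1]
shank end [65.8  1.9]
key rear [57.7  2. ]
keyL [57.7  9.9]
keyR [57.7 -5.9]
back top [69.9  0.5]
back foot [70.2  0.1]
key front [18.   7.2]
```

The gap runs from x=57.8 to 70 and the hook is at 62.9. I'll move it 1 mm deeper, then lower it 12 mm.

Request:
servo_tool(deltas=[{"dx": -0.2, "dy": 1, "dz": 0, "rx": 0, "ry": 0, "rz": 0, "fingers": 1}, {"dx": 0, "dy": 0, "dz": -3, "rx": 0, "ry": 0, "rz": 0, "fingers": 1}, {"dx": 0, "dy": 0, "dz": -3, "rx": 0, "ry": 0, "rz": 0, "fingers": 1}, {"dx": 0, "dy": 0, "dz": -2, "rx": 0, "ry": 0, "rz": 0, "fingers": 1}, {"dx": 0, "dy": 0, "dz": 0, "rx": 0, "ry": 0, "rz": 0, "fingers": 1}])

```text
clock: 7.55
tcp_pos: [0.544, 0.0228, 0.1154]
orientation: [-0.0, 0.619, 0.785, -0.0]
wrist_force: [-0.7, -0.6, -1.6]
finger_gap: 0.0211
```

Request:
servo_tool(deltas=[{"dx": 0, "dy": 0, "dz": -2, "rx": 0, "ry": 0, "rz": 0, "fingers": 1}, {"dx": 0, "dy": 0, "dz": -2, "rx": 0, "ry": 0, "rz": 0, "fingers": 1}, {"dx": 0, "dy": 0, "dz": 0, "rx": 0, "ry": 0, "rz": 0, "fingers": 1}, {"dx": 0, "dy": 0, "dz": 0, "rx": 0, "ry": 0, "rz": 0, "fingers": 1}])

```text
clock: 7.95
tcp_pos: [0.5443, 0.0229, 0.1119]
orientation: [-0.0, 0.619, 0.785, 0.0]
wrist_force: [-0.1, 0.4, -3.2]
finger_gap: 0.0209
```

Request:
servo_tool(deltas=[{"dx": 0.35, "dy": -1.46, "dz": 0, "rx": 0, "ry": 0, "rz": 0, "fingers": 1}, {"dx": 0.35, "dy": -1.46, "dz": 0, "rx": 0, "ry": 0, "rz": 0, "fingers": 1}, {"dx": 0.35, "dy": -1.46, "dz": 0, "rx": 0, "ry": 0, "rz": 0, "fingers": 1}, {"dx": 0.35, "dy": -1.46, "dz": 0, "rx": 0, "ry": 0, "rz": 0, "fingers": 1}])

```text
clock: 8.35
tcp_pos: [0.5454, 0.018, 0.1118]
orientation: [-0.001, 0.619, 0.785, 0.001]
wrist_force: [-1.2, 5.2, -3.0]
finger_gap: 0.0212
```

Request:
servo_tool(deltas=[{"dx": 0.35, "dy": -1.46, "dz": 0, "rx": 0, "ry": 0, "rz": 0, "fingers": 1}, {"dx": 0.35, "dy": -1.46, "dz": 0, "rx": 0, "ry": 0, "rz": 0, "fingers": 1}, {"dx": 0.35, "dy": -1.46, "dz": 0, "rx": 0, "ry": 0, "rz": 0, "fingers": 1}, {"dx": 0.35, "dy": -1.46, "dz": 0, "rx": 0, "ry": 0, "rz": 0, "fingers": 1}])

```text
clock: 8.75
tcp_pos: [0.5468, 0.0123, 0.1118]
orientation: [-0.001, 0.619, 0.785, 0.001]
wrist_force: [-0.9, 5.3, -2.8]
finger_gap: 0.0212
```

```bash
python3 - <<'E'
from h import *
s=env.get_state();print(s["clock"],s["tcp_pos"],s["wrist_force"],s["ft_torque"]);print(inv(np.load("blk2.npy"),s["tcp_pos"]))
E
```

```text
8.75 [0.54684085 0.01229793 0.11179225] [-0.8699545   5.28653485 -2.7923464 ] [ 1.20646797  0.05394075 -0.08617736]
[-52.7   4.1]
```

Request:
servo_tool(deltas=[{"dx": 0.93, "dy": -3.89, "dz": 0, "rx": 0, "ry": 0, "rz": 0, "fingers": 1}, {"dx": 0.93, "dy": -3.89, "dz": 0, "rx": 0, "ry": 0, "rz": 0, "fingers": 1}, {"dx": 0.93, "dy": -3.89, "dz": 0, "rx": 0, "ry": 0, "rz": 0, "fingers": 1}, {"dx": 0.93, "dy": -3.89, "dz": 0, "rx": 0, "ry": 0, "rz": 0, "fingers": 1}, {"dx": 0.93, "dy": -3.89, "dz": 0, "rx": 0, "ry": 0, "rz": 0, "fingers": 1}, {"dx": 0.93, "dy": -3.89, "dz": 0, "rx": 0, "ry": 0, "rz": 0, "fingers": 1}, {"dx": 0.93, "dy": -3.89, "dz": 0, "rx": 0, "ry": 0, "rz": 0, "fingers": 1}, {"dx": 0.93, "dy": -3.89, "dz": 0, "rx": 0, "ry": 0, "rz": 0, "fingers": 1}])

```text
clock: 9.55
tcp_pos: [0.5543, -0.0189, 0.1117]
orientation: [-0.001, 0.619, 0.785, 0.001]
wrist_force: [-0.3, 5.0, -1.7]
finger_gap: 0.0212
```

Request:
servo_tool(deltas=[{"dx": 0.7, "dy": -2.92, "dz": 0, "rx": 0, "ry": 0, "rz": 0, "fingers": 1}, {"dx": 0.7, "dy": -2.92, "dz": 0, "rx": 0, "ry": 0, "rz": 0, "fingers": 1}, {"dx": 0.7, "dy": -2.92, "dz": 0, "rx": 0, "ry": 0, "rz": 0, "fingers": 1}, {"dx": 0.7, "dy": -2.92, "dz": 0, "rx": 0, "ry": 0, "rz": 0, "fingers": 1}, {"dx": 0.7, "dy": -2.92, "dz": 0, "rx": 0, "ry": 0, "rz": 0, "fingers": 1}, {"dx": 0.7, "dy": -2.92, "dz": 0, "rx": 0, "ry": 0, "rz": 0, "fingers": 1}, {"dx": 0.7, "dy": -2.92, "dz": 0, "rx": 0, "ry": 0, "rz": 0, "fingers": 1}, {"dx": 0.7, "dy": -2.92, "dz": 0, "rx": 0, "ry": 0, "rz": 0, "fingers": 1}])

```text
clock: 10.35
tcp_pos: [0.5602, -0.0437, 0.1119]
orientation: [0.0, 0.619, 0.785, -0.0]
wrist_force: [-0.8, 0.6, -2.1]
finger_gap: 0.0212
```

```bash
python3 - <<'E'
from h import *
i,K,E=shot("wrist","w7")
s=env.get_state();print(s["clock"],s["tcp_pos"],s["wrist_force"],s["ft_torque"]);print(inv(np.load("blk2.npy"),s["tcp_pos"]))
c=i[0:260,220:420,::-1]
cv2.imwrite("pics/w7c.png",np.clip(cv2.resize(c,None,fx=2.3,fy=2.3,interpolation=cv2.INTER_CUBIC)*1.5,0,255).astype(np.uint8))
E
```

```text
10.4 [ 0.56042417 -0.04404685  0.11195706] [ 1.38849783  0.42808237 -2.41939034] [-0.06003214 -0.01233958  0.00454209]
[-110.6    4. ]
```

View pics/w7c.png

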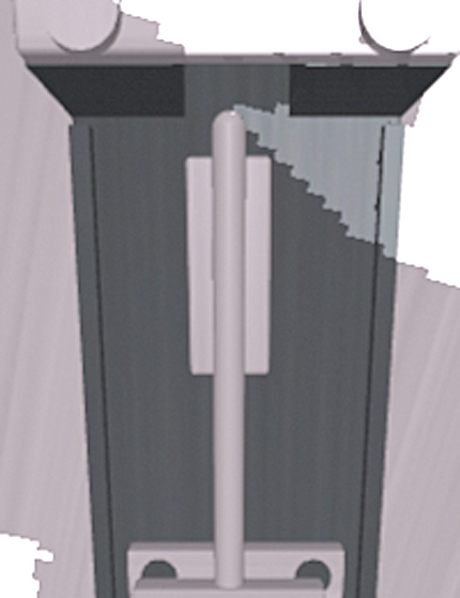

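The crop shows the key out of the slot and lying straight under the shank, rows 155-375. The stop plate starts at row 545, so about 36 mm remains. I'll go on gently.

Request:
servo_tool(deltas=[{"dx": 0.93, "dy": -3.89, "dz": 0, "rx": 0, "ry": 0, "rz": 0, "fingers": 1}, {"dx": 0.93, "dy": -3.89, "dz": 0, "rx": 0, "ry": 0, "rz": 0, "fingers": 1}, {"dx": 0.93, "dy": -3.89, "dz": 0, "rx": 0, "ry": 0, "rz": 0, "fingers": 1}, {"dx": 0.93, "dy": -3.89, "dz": 0, "rx": 0, "ry": 0, "rz": 0, "fingers": 1}, {"dx": 0.93, "dy": -3.89, "dz": 0, "rx": 0, "ry": 0, "rz": 0, "fingers": 1}, {"dx": 0.93, "dy": -3.89, "dz": 0, "rx": 0, "ry": 0, "rz": 0, "fingers": 1}, {"dx": 0.7, "dy": -2.92, "dz": 0, "rx": 0, "ry": 0, "rz": 0, "fingers": 1}, {"dx": 0.5, "dy": -1.95, "dz": 0, "rx": 0, "ry": 0, "rz": 0, "fingers": 1}])

```text
clock: 11.2
tcp_pos: [0.567, -0.0718, 0.1119]
orientation: [0.0, 0.619, 0.785, 0.0]
wrist_force: [0.2, -1.0, -2.3]
finger_gap: 0.0209
```

Request:
servo_tool(deltas=[{"dx": 0.25, "dy": -1, "dz": 0, "rx": 0, "ry": 0, "rz": 0, "fingers": 1}, {"dx": 0.25, "dy": -1, "dz": 0, "rx": 0, "ry": 0, "rz": 0, "fingers": 1}, {"dx": 0, "dy": 0, "dz": 0, "rx": 0, "ry": 0, "rz": 0, "fingers": 1}])

```text
clock: 11.5
tcp_pos: [0.5675, -0.0735, 0.1119]
orientation: [0.0, 0.619, 0.785, -0.0]
wrist_force: [-0.0, -0.7, -2.6]
finger_gap: 0.0212
```

```bash
python3 - <<'E'
from h import *
s=env.get_state();print(s["clock"],s["tcp_pos"],s["wrist_force"],s["ft_torque"]);print(inv(np.load("blk2.npy"),s["tcp_pos"]))
E
```

```text
11.5 [ 0.56747274 -0.07351212  0.11192424] [-0.00806317 -0.66267737 -2.62901851] [0.04073608 0.00387797 0.02781925]
[-140.9    4.1]
```

Request:
servo_tool(deltas=[{"dx": 0.24, "dy": -0.97, "dz": 0, "rx": 0, "ry": 0, "rz": 0, "fingers": 1}, {"dx": 0.24, "dy": -0.97, "dz": 0, "rx": 0, "ry": 0, "rz": 0, "fingers": 1}, {"dx": 0.24, "dy": -0.97, "dz": 0, "rx": 0, "ry": 0, "rz": 0, "fingers": 1}, {"dx": 0.24, "dy": -0.97, "dz": 0, "rx": 0, "ry": 0, "rz": 0, "fingers": 1}, {"dx": 0, "dy": 0, "dz": 0, "rx": 0, "ry": 0, "rz": 0, "fingers": 1}])

```text
clock: 12.0
tcp_pos: [0.5685, -0.0775, 0.1119]
orientation: [0.0, 0.619, 0.785, 0.0]
wrist_force: [-0.2, 0.5, -3.0]
finger_gap: 0.0209
```

Request:
servo_tool(deltas=[{"dx": 0.24, "dy": -0.97, "dz": 0, "rx": 0, "ry": 0, "rz": 0, "fingers": 1}, {"dx": 0, "dy": 0, "dz": 0, "rx": 0, "ry": 0, "rz": 0, "fingers": 1}])

```text
clock: 12.2
tcp_pos: [0.5687, -0.0784, 0.1119]
orientation: [0.0, 0.619, 0.785, 0.0]
wrist_force: [-0.5, 0.7, -2.3]
finger_gap: 0.0208
```

Request:
servo_tool(deltas=[{"dx": 0.12, "dy": -0.49, "dz": 0, "rx": 0, "ry": 0, "rz": 0, "fingers": 1}, {"dx": 0, "dy": 0, "dz": 0, "rx": 0, "ry": 0, "rz": 0, "fingers": 1}])

```text
clock: 12.4
tcp_pos: [0.5688, -0.0788, 0.1119]
orientation: [0.0, 0.619, 0.785, 0.0]
wrist_force: [-1.1, -0.0, -2.4]
finger_gap: 0.0209
```

```bash
python3 - <<'E'
from h import *
s=env.get_state();print(s["clock"],s["tcp_pos"],s["wrist_force"],s["ft_torque"]);print(inv(np.load("blk2.npy"),s["tcp_pos"]))
E
```

```text
12.4 [ 0.56877549 -0.07884872  0.11191819] [-1.14544087e+00 -1.40973893e-03 -2.39434791e+00] [-0.03015342  0.02557529 -0.0578141 ]
[-146.4    4.1]
```

Request:
servo_tool(deltas=[{"dx": 0.12, "dy": -0.49, "dz": 0, "rx": 0, "ry": 0, "rz": 0, "fingers": 1}, {"dx": 0, "dy": 0, "dz": 0, "rx": 0, "ry": 0, "rz": 0, "fingers": 1}])

```text
clock: 12.6
tcp_pos: [0.5689, -0.0794, 0.1119]
orientation: [0.0, 0.619, 0.785, 0.0]
wrist_force: [0.6, 0.3, -2.3]
finger_gap: 0.0209
```

Request:
servo_tool(deltas=[{"dx": 0.12, "dy": -0.49, "dz": 0, "rx": 0, "ry": 0, "rz": 0, "fingers": 1}, {"dx": 0, "dy": 0, "dz": 0, "rx": 0, "ry": 0, "rz": 0, "fingers": 1}])

```text
clock: 12.8
tcp_pos: [0.569, -0.0798, 0.1119]
orientation: [0.0, 0.619, 0.785, 0.0]
wrist_force: [0.4, -0.6, -2.7]
finger_gap: 0.0211
```

Request:
servo_tool(deltas=[{"dx": 0.12, "dy": -0.49, "dz": 0, "rx": 0, "ry": 0, "rz": 0, "fingers": 1}, {"dx": 0, "dy": 0, "dz": 0, "rx": 0, "ry": 0, "rz": 0, "fingers": 1}])

```text
clock: 13.0
tcp_pos: [0.5692, -0.0804, 0.1119]
orientation: [0.0, 0.619, 0.785, 0.0]
wrist_force: [0.4, 0.1, -2.8]
finger_gap: 0.0212
```

```bash
python3 - <<'E'
from h import *
s=env.get_state();print(s["clock"],s["tcp_pos"],s["wrist_force"],s["ft_torque"]);print(inv(np.load("blk2.npy"),s["tcp_pos"]))
E
```

```text
13.0 [ 0.56916319 -0.08035375  0.11193843] [ 0.39464473  0.0531997  -2.7778601 ] [ 0.05746004  0.01226137 -0.01788565]
[-148.    4.]
```

Request:
servo_tool(deltas=[{"dx": 0.12, "dy": -0.49, "dz": 0, "rx": 0, "ry": 0, "rz": 0, "fingers": 1}, {"dx": 0, "dy": 0, "dz": 0, "rx": 0, "ry": 0, "rz": 0, "fingers": 1}])

```text
clock: 13.2
tcp_pos: [0.5692, -0.0806, 0.1119]
orientation: [-0.0, 0.619, 0.785, 0.0]
wrist_force: [0.8, 1.2, -3.3]
finger_gap: 0.0212
```

Request:
servo_tool(deltas=[{"dx": 0.12, "dy": -0.49, "dz": 0, "rx": 0, "ry": 0, "rz": 0, "fingers": 1}, {"dx": 0, "dy": 0, "dz": 0, "rx": 0, "ry": 0, "rz": 0, "fingers": 1}])

```text
clock: 13.4
tcp_pos: [0.5692, -0.0809, 0.1118]
orientation: [-0.0, 0.619, 0.785, 0.0]
wrist_force: [-1.2, 2.5, -2.6]
finger_gap: 0.0209
```

```bash
python3 - <<'E'
from h import *
i,K,E=shot("wrist","w8")
s=env.get_state();print(s["clock"],s["tcp_pos"],s["wrist_force"],s["ft_torque"]);print(inv(np.load("blk2.npy"),s["tcp_pos"]))
c=i[0:280,220:420,::-1]
cv2.imwrite("pics/w8c.png",np.clip(cv2.resize(c,None,fx=2.1,fy=2.1,interpolation=cv2.INTER_CUBIC)*1.5,0,255).astype(np.uint8))
E
```

```text
13.45 [ 0.56919461 -0.08086399  0.11182391] [-0.63979056  3.86423208 -3.141168  ] [ 0.62707386  0.05999525 -0.09469046]
[-148.5    4.1]
```

View pics/w8c.png

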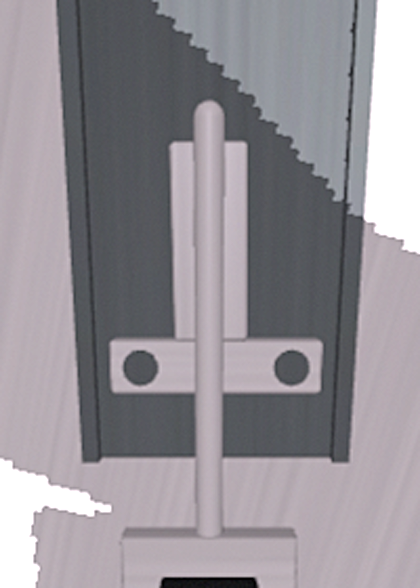

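The key's front is on the stop plate at row 340 and the key is straight. The pull is now about 3 N, so I'll raise it to about 10 N in small steps.

Request:
servo_tool(deltas=[{"dx": 0.12, "dy": -0.49, "dz": 0, "rx": 0, "ry": 0, "rz": 0, "fingers": 1}, {"dx": 0.06, "dy": -0.24, "dz": 0, "rx": 0, "ry": 0, "rz": 0, "fingers": 1}])

```text
clock: 13.65
tcp_pos: [0.5692, -0.0812, 0.1117]
orientation: [-0.001, 0.619, 0.785, 0.001]
wrist_force: [-0.7, 6.0, -2.6]
finger_gap: 0.0209
```

```bash
python3 - <<'E'
from h import *
s=env.get_state();print(s["clock"],s["tcp_pos"],s["wrist_force"],s["ft_torque"]);print(inv(np.load("blk2.npy"),s["tcp_pos"]))
E
```

```text
13.65 [ 0.56919654 -0.08122955  0.11171571] [-0.68699816  5.95280252 -2.58876943] [ 1.29287609  0.20197454 -0.09592024]
[-148.8    4.2]
```

Request:
servo_tool(deltas=[{"dx": 0.12, "dy": -0.49, "dz": 0, "rx": 0, "ry": 0, "rz": 0, "fingers": 1}, {"dx": 0.12, "dy": -0.49, "dz": 0, "rx": 0, "ry": 0, "rz": 0, "fingers": 1}, {"dx": 0, "dy": 0, "dz": 0, "rx": 0, "ry": 0, "rz": 0, "fingers": 1}])

```text
clock: 13.95
tcp_pos: [0.5691, -0.0815, 0.1115]
orientation: [-0.002, 0.619, 0.785, 0.001]
wrist_force: [-0.7, 7.9, -1.9]
finger_gap: 0.0212
```

```bash
python3 - <<'E'
from h import *
s=env.get_state();print(s["clock"],s["tcp_pos"],s["orientation"],s["wrist_force"],s["ft_torque"]);print(inv(np.load("blk2.npy"),s["tcp_pos"]))
E
```

```text
13.95 [ 0.56914158 -0.08152425  0.11153087] [-0.00151112  0.61897411  0.78540934  0.00096339] [-0.68042417  7.87853552 -1.91051288] [ 1.72050164  0.14440013 -0.04511437]
[-149.1    4.3]
```

Request:
servo_tool(deltas=[{"dx": 0.12, "dy": -0.49, "dz": 0, "rx": 0, "ry": 0, "rz": 0, "fingers": 1}, {"dx": 0.07, "dy": -0.29, "dz": 0, "rx": 0, "ry": 0, "rz": 0, "fingers": 1}, {"dx": 0, "dy": 0, "dz": 0, "rx": 0, "ry": 0, "rz": 0, "fingers": 1}])

```text
clock: 14.25
tcp_pos: [0.5691, -0.0818, 0.1114]
orientation: [-0.002, 0.619, 0.785, 0.001]
wrist_force: [-1.0, 9.0, -2.1]
finger_gap: 0.0212
```

```bash
python3 - <<'E'
from h import *
s=env.get_state();print(s["clock"],s["tcp_pos"],s["orientation"],s["wrist_force"],s["ft_torque"]);print(inv(np.load("blk2.npy"),s["tcp_pos"]))
E
```

```text
14.25 [ 0.56906165 -0.08181242  0.11140619] [-0.00205838  0.61887319  0.78548718  0.00127774] [-1.0417657   8.95277624 -2.10831319] [ 2.05536628  0.2551147  -0.10391077]
[-149.4    4.5]
```

Request:
servo_tool(deltas=[{"dx": 0.09, "dy": -0.39, "dz": 0, "rx": 0, "ry": 0, "rz": 0, "fingers": 1}, {"dx": 0, "dy": 0, "dz": 0, "rx": 0, "ry": 0, "rz": 0, "fingers": 1}, {"dx": 0, "dy": 0, "dz": 0, "rx": 0, "ry": 0, "rz": 0, "fingers": 1}, {"dx": 0, "dy": 0, "dz": 0, "rx": 0, "ry": 0, "rz": 0, "fingers": 1}, {"dx": 0, "dy": 0, "dz": 0, "rx": 0, "ry": 0, "rz": 0, "fingers": 1}])

```text
clock: 14.75
tcp_pos: [0.5691, -0.0819, 0.1114]
orientation: [-0.002, 0.619, 0.786, 0.001]
wrist_force: [-0.5, 9.7, -3.0]
finger_gap: 0.0213
```

Request:
servo_tool(deltas=[{"dx": 0, "dy": 0, "dz": 0, "rx": 0, "ry": 0, "rz": 0, "fingers": 1}, {"dx": 0, "dy": 0, "dz": 0, "rx": 0, "ry": 0, "rz": 0, "fingers": 1}, {"dx": 0, "dy": 0, "dz": 0, "rx": 0, "ry": 0, "rz": 0, "fingers": 1}, {"dx": 0, "dy": 0, "dz": 0, "rx": 0, "ry": 0, "rz": 0, "fingers": 1}, {"dx": 0, "dy": 0, "dz": 0, "rx": 0, "ry": 0, "rz": 0, "fingers": 1}])

```text
clock: 15.25
tcp_pos: [0.569, -0.0819, 0.1113]
orientation: [-0.002, 0.619, 0.786, 0.001]
wrist_force: [-1.2, 9.7, -2.5]
finger_gap: 0.0209
```

Request:
servo_tool(deltas=[{"dx": 0, "dy": 0, "dz": 0, "rx": 0, "ry": 0, "rz": 0, "fingers": 1}, {"dx": 0, "dy": 0, "dz": 0, "rx": 0, "ry": 0, "rz": 0, "fingers": 1}, {"dx": 0, "dy": 0, "dz": 0, "rx": 0, "ry": 0, "rz": 0, "fingers": 1}])

```text
clock: 15.55
tcp_pos: [0.569, -0.0819, 0.1113]
orientation: [-0.002, 0.619, 0.786, 0.001]
wrist_force: [-1.5, 9.4, -2.8]
finger_gap: 0.0209
```

```bash
python3 - <<'E'
from h import *
s=env.get_state();print(s["clock"],s["tcp_pos"],s["orientation"],s["wrist_force"],s["ft_torque"]);print(inv(np.load("blk2.npy"),s["tcp_pos"]))
E
```

```text
15.55 [ 0.56900595 -0.08193159  0.1113219 ] [-0.00231983  0.61878697  0.78555422  0.00137152] [-1.47353197  9.36331587 -2.84896926] [ 2.23604634  0.2835186  -0.16709456]
[-149.5    4.5]
```

Request:
servo_tool(deltas=[{"dx": -0.47, "dy": 1.94, "dz": 0, "rx": 0, "ry": 0, "rz": 0, "fingers": 1}, {"dx": -0.7, "dy": 2.92, "dz": 0, "rx": 0, "ry": 0, "rz": 0, "fingers": 1}, {"dx": -0.7, "dy": 2.92, "dz": 0, "rx": 0, "ry": 0, "rz": 0, "fingers": 1}, {"dx": 0, "dy": 0, "dz": 0, "rx": 0, "ry": 0, "rz": 0, "fingers": 1}, {"dx": 0, "dy": 0, "dz": 5, "rx": 0, "ry": 0, "rz": 0, "fingers": 1}, {"dx": 0, "dy": 0, "dz": 20, "rx": 0, "ry": 0, "rz": 0, "fingers": 1}, {"dx": 0, "dy": 0, "dz": 20, "rx": 0, "ry": 0, "rz": 0, "fingers": 1}, {"dx": 0, "dy": 0, "dz": 0, "rx": 0, "ry": 0, "rz": 0, "fingers": 1}])

```text
clock: 16.35
tcp_pos: [0.5703, -0.0772, 0.1601]
orientation: [0.003, 0.619, 0.785, 0.001]
wrist_force: [0.7, 0.1, -2.1]
finger_gap: 0.0208
```

```bash
python3 - <<'E'
from h import *
i,K,E=shot("wrist","w9")
s=env.get_state();print(s["clock"],s["tcp_pos"],s["orientation"],s["wrist_force"],s["ft_torque"])
q=s["orientation"];M=R.from_quat([q[1],q[2],q[3],q[0]]).as_matrix();print(np.degrees(np.arctan2(M[1,0],M[0,0])))
c=i[0:330,170:470,::-1]
cv2.imwrite("pics/w9c.png",np.clip(cv2.resize(c,None,fx=1.8,fy=1.8,interpolation=cv2.INTER_CUBIC)*1.5,0,255).astype(np.uint8))
E
```

```text
16.4 [ 0.56951074 -0.0770021   0.15853836] [2.00524847e-03 6.19466639e-01 7.85020111e-01 6.99005950e-04] [-0.2810748   0.14765577 -2.86286915] [-0.03071675  0.02941762 -0.00965781]
103.4451698040486
```

View pics/w9c.png

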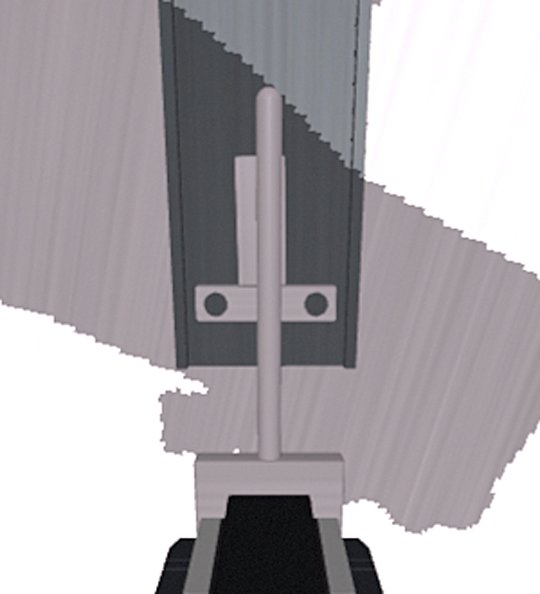

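The crop shows the key lying against the stop plate (its front at row 285) with the hook lifted clear, and the pick still straight in the grip. Next is carrying the pick back to the rest.

Request:
servo_tool(deltas=[{"dx": -1, "dy": -20, "dz": 0, "rx": 0, "ry": 0, "rz": 0.021, "fingers": 1}, {"dx": -2, "dy": -45, "dz": 0, "rx": 0, "ry": 0, "rz": 0, "fingers": 1}, {"dx": -2, "dy": -50, "dz": 0, "rx": 0, "ry": 0, "rz": 0, "fingers": 1}, {"dx": -1, "dy": -45, "dz": 0, "rx": 0, "ry": 0, "rz": 0, "fingers": 1}, {"dx": -0.7, "dy": -31, "dz": 0, "rx": 0, "ry": 0, "rz": 0, "fingers": 1}, {"dx": 0, "dy": 0, "dz": -10, "rx": 0, "ry": 0, "rz": 0, "fingers": 1}, {"dx": 0, "dy": 0, "dz": 0, "rx": 0, "ry": 0, "rz": 0, "fingers": 1}, {"dx": 0, "dy": 0, "dz": 0, "rx": 0, "ry": 0, "rz": 0, "fingers": 1}])

```text
clock: 17.2
tcp_pos: [0.5606, -0.2661, 0.1455]
orientation: [-0.002, 0.611, 0.792, 0.0]
wrist_force: [0.1, -0.0, -2.5]
finger_gap: 0.021
```

```bash
python3 - <<'E'
from h import *
i,K,E=shot("wrist","w10")
s=env.get_state();print(s["clock"],s["tcp_pos"],s["orientation"],s["wrist_force"],s["ft_torque"])
q=s["orientation"];M=R.from_quat([q[1],q[2],q[3],q[0]]).as_matrix();print(np.degrees(np.arctan2(M[1,0],M[0,0])))
c=i[180:360,230:410,::-1]
cv2.imwrite("pics/w10c.png",np.clip(cv2.resize(c,None,fx=3.3,fy=3.3,interpolation=cv2.INTER_CUBIC)*1.9,0,255).astype(np.uint8))
E
```

```text
17.25 [ 0.56106682 -0.26594667  0.14612363] [-1.02116362e-03  6.10590504e-01  7.91945826e-01  4.98296478e-05] [-0.12637779 -0.17615007 -1.90890104] [-0.0555217   0.00177238  0.03311859]
104.73547269871383
```

View pics/w10c.png

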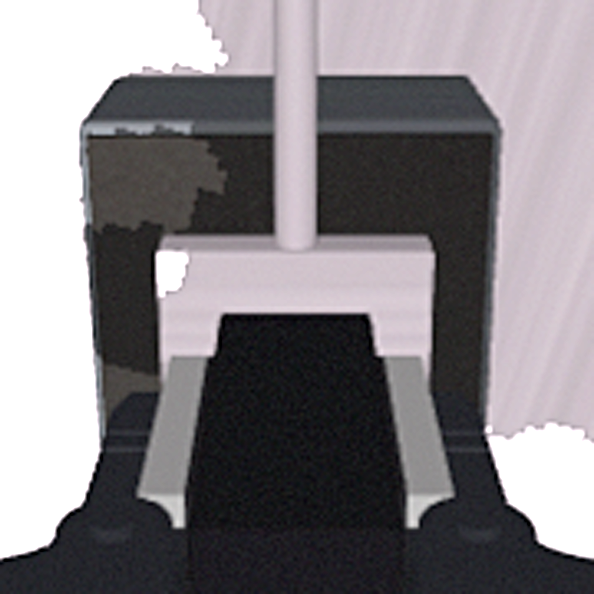

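The crop shows the pick above the rest. The rest's top front edge is at about row 124, columns 82-500. The foot's front top edge is at row 250, columns 156-433. I'll compute the offset.

```bash
python3 - <<'E'
from h import *
d=np.load("pics/w10.npz");K,E=d["K"],d["E"]
f=lambda c:np.array(c)/3.3+[229.7,179.7]
r=np.load("rest.npy"); zf=.14612-.088
for n,uv,z in [("restL",(82,124),.040),("restR",(500,124),.040),("restFootL",(118,77),0),("restFootR",(468,77),0),("footL",(155,250),zf+.008),("footR",(433,250),zf+.008),("footbot",(295,236),zf),("shankroot",(295,247),zf+.004),("shank far",(296,5),zf+.004)]:
    print(n,inv(r,onz(K,E,f(uv),z)))
print("tcp",inv(r,[.5609,-.266]), "cam dir", r[2])
E
```

```text
restL [34.4 33.6]
restR [ 34.2 -33.5]
restFootL [33.5 33.9]
restFootR [ 33.3 -34.2]
footL [22.7 19.2]
footR [ 22.6 -20.2]
footbot [21.8 -0.6]
shankroot [21.6 -0.6]
shank far [56.6 -0.9]
tcp [1.2 1.3] cam dir 1.8301515067481517
```

Request:
servo_tool(deltas=[{"dx": 0.2, "dy": -3, "dz": 0, "rx": 0, "ry": 0, "rz": 0, "fingers": 1}, {"dx": 0, "dy": 0, "dz": -8, "rx": 0, "ry": 0, "rz": 0, "fingers": 1}, {"dx": 0, "dy": 0, "dz": -6, "rx": 0, "ry": 0, "rz": 0, "fingers": 1}, {"dx": 0, "dy": 0, "dz": -2, "rx": 0, "ry": 0, "rz": 0, "fingers": 1}, {"dx": 0, "dy": 0, "dz": 0, "rx": 0, "ry": 0, "rz": 0, "fingers": 1}, {"dx": 0, "dy": 0, "dz": 0, "rx": 0, "ry": 0, "rz": 0, "fingers": 1}])

```text
clock: 17.85
tcp_pos: [0.5617, -0.2702, 0.1308]
orientation: [-0.0, 0.611, 0.792, 0.0]
wrist_force: [-0.1, -0.6, -1.9]
finger_gap: 0.0211
```

Request:
servo_tool(deltas=[{"dx": 0, "dy": 0, "dz": -1.2, "rx": 0, "ry": 0, "rz": 0, "fingers": 1}, {"dx": 0, "dy": 0, "dz": 0, "rx": 0, "ry": 0, "rz": 0, "fingers": 1}, {"dx": 0, "dy": 0, "dz": 0, "rx": 0, "ry": 0, "rz": 0, "fingers": 1}])

```text
clock: 18.15
tcp_pos: [0.5618, -0.2704, 0.1299]
orientation: [0.0, 0.611, 0.792, 0.0]
wrist_force: [0.3, -0.4, -3.5]
finger_gap: 0.0213
```

Request:
servo_tool(deltas=[{"dx": -0.2, "dy": 1.1, "dz": 0, "rx": 0, "ry": 0, "rz": 0, "fingers": 1}, {"dx": 0, "dy": 0, "dz": -1, "rx": 0, "ry": 0, "rz": 0, "fingers": 1}, {"dx": 0, "dy": 0, "dz": -0.5, "rx": 0, "ry": 0, "rz": 0, "fingers": 1}, {"dx": 0, "dy": 0, "dz": 0, "rx": 0, "ry": 0, "rz": 0, "fingers": 1}, {"dx": 0, "dy": 0, "dz": 0, "rx": 0, "ry": 0, "rz": 0, "fingers": 1}])

```text
clock: 18.65
tcp_pos: [0.5615, -0.2692, 0.1282]
orientation: [0.0, 0.611, 0.792, 0.0]
wrist_force: [-0.4, 0.9, -1.8]
finger_gap: 0.0207
```

Request:
servo_tool(deltas=[{"dx": 0, "dy": 0, "dz": -0.6, "rx": 0, "ry": 0, "rz": 0, "fingers": 1}, {"dx": 0, "dy": 0, "dz": 0, "rx": 0, "ry": 0, "rz": 0, "fingers": 1}, {"dx": 0, "dy": 0, "dz": 0, "rx": 0, "ry": 0, "rz": 0, "fingers": 1}])

```text
clock: 18.95
tcp_pos: [0.5616, -0.2693, 0.128]
orientation: [0.0, 0.611, 0.792, 0.0]
wrist_force: [-2.9, 0.4, 0.5]
finger_gap: 0.0209
```

Contact with the rest, so I'll open.

Request:
servo_tool(deltas=[{"dx": 0, "dy": 0, "dz": 0, "rx": 0, "ry": 0, "rz": 0, "fingers": 0.4}, {"dx": 0, "dy": 0, "dz": 0, "rx": 0, "ry": 0, "rz": 0, "fingers": 0}, {"dx": 0, "dy": 0, "dz": 0, "rx": 0, "ry": 0, "rz": 0, "fingers": -1}, {"dx": 0, "dy": 0, "dz": 0, "rx": 0, "ry": 0, "rz": 0, "fingers": -1}, {"dx": 0, "dy": 0, "dz": 0, "rx": 0, "ry": 0, "rz": 0, "fingers": -1}, {"dx": 0, "dy": 0, "dz": 0, "rx": 0, "ry": 0, "rz": 0, "fingers": -1}], newtons=30)

```text
clock: 19.55
tcp_pos: [0.5615, -0.2693, 0.1276]
orientation: [0.0, 0.611, 0.792, 0.0]
wrist_force: [0.9, 0.0, 0.6]
finger_gap: 0.0856
```

Request:
servo_tool(deltas=[{"dx": 0, "dy": 0, "dz": 20, "rx": 0, "ry": 0, "rz": 0, "fingers": -1}, {"dx": 0, "dy": 0, "dz": 40, "rx": 0, "ry": 0, "rz": 0, "fingers": -1}, {"dx": 0, "dy": 0, "dz": 40, "rx": 0, "ry": 0, "rz": 0, "fingers": -1}, {"dx": 0, "dy": 30, "dz": 16, "rx": 0, "ry": 0, "rz": 0, "fingers": -1}, {"dx": 0, "dy": 18, "dz": 0, "rx": 0, "ry": 0, "rz": 0, "fingers": -1}, {"dx": 0, "dy": 0, "dz": 0, "rx": 0, "ry": 0, "rz": 0, "fingers": -1}, {"dx": 0, "dy": 0, "dz": 0, "rx": 0, "ry": 0, "rz": 0, "fingers": -1}])

```text
clock: 20.25
tcp_pos: [0.561, -0.2204, 0.2422]
orientation: [-0.001, 0.611, 0.792, -0.0]
wrist_force: [-0.3, 0.4, 0.2]
finger_gap: 0.0853
```

```bash
python3 - <<'E'
from h import *
i,K,E=shot("wrist","w11")
s=env.get_state();print(s["clock"],s["tcp_pos"],s["wrist_force"],s["finger_gap"])
i2,_,_=shot("side")
a=cv2.resize(i[140:340,230:430,::-1],None,fx=2.9,fy=2.9,interpolation=cv2.INTER_CUBIC)
b=cv2.resize(i2[180:400,295:375,::-1],(211,580),interpolation=cv2.INTER_CUBIC)
cv2.imwrite("pics/w11c.png",np.clip(np.hstack([a,b]).astype(float)*1.6,0,255).astype(np.uint8))
E
```

```text
20.3 [ 0.56099397 -0.2209185   0.24204913] [ 0.07677568 -0.4319443  -0.29104156] 0.08533735275439984
```

I've used up the picture views, so I'll check numerically with edge profiles.

```bash
python3 - <<'E'
from h import *
i=cv2.imread("pics/w11.png").astype(int).mean(2)
d=np.load("pics/w11.npz");K,E=d["K"],d["E"];r=np.load("rest.npy")
p=W(r,[[.02,.02,.048],[.02,-.02,.048],[-.02,-.02,.048],[-.02,.02,.048]]);u=proj(K,E,p);print("foot if centred",u.round(1).tolist())
print("rest pred",proj(K,E,W(r,[[.035,.035,.04],[.035,-.035,.04],[-.035,-.035,.04],[-.035,.035,.04]])).round(1).tolist())
c=u.mean(0).round().astype(int);x0,y0=c-[50,45]
chars=" .:-=+*#%@"
for y in range(y0,y0+100,2): print(y,"".join(chars[min(9,int(i[y:y+2,x].mean()/20))] for x in range(x0,x0+100)))
print(x0)
E
```

```text
foot if centred [[280.0, 258.4], [328.2, 258.3], [327.9, 301.4], [281.7, 301.4]]
rest pred [[262.5, 238.3], [345.9, 238.1], [344.2, 311.9], [266.6, 312.0]]
235 ###########+....................................-=====-:..................................-=========
237 ##########+.....................................-=====-:..................................:-========
239 #########*:-----::::---::::::-----::::-----::::--=+===-:----:::::----:.....................-==+=-===
241 #########*:. ...................................-*%#**+: ............                    ..:+###****
243 #########*-:....................................+####*+: ..............                  ..-*#######
245 #########*-:....................................+####*+:...................              ..-=+######
247 ##########=:....................................+**%##+:...................              ..-=*######
249 ##########=:....................................+##%##+:.......................          ..-*#######
251 ##########+:....................................=#####+: .........................       ..:+#######
[... 3609 characters left out ...]
  ... ............. ......... +%##################################
323 ################################%#  .................... .....  +%##################################
325 ################################%*  . ... ...    .. . ..  . ..  +%##################################
327 ##################################--:::::::::::::::::::::::::::-*###################################
329 ####################################################################################################
331 ####################################################################################################
333 ####################################################################################################
254
```

The foot's edges lie within about 1.5 mm of the centred prediction, the pick is upright, and the gripper is clear with no load. Handing in.

```bash
python3 -c "
from workcell import env,job
print(job.hand_in(), env.get_state()['clock'])"
```

```text
the job is handed in; nothing more can be done
the job is handed in; nothing more can be done
```

I hooked the key out of the slot, pulled it against the stop plate, and stood the pick back on its rest block, then handed the job in at about 20 s on the clock.

- **Drag:** the hook went in under the straps and down into the gap behind the key. Sampled dragging force was about 5.5 N.
- **Pull at the stop:** I felt the stop at about x = -85 mm. From there I built the pull up to about 9.5–10 N and held it for over 1 s. The highest reading I took was about 10 N.
- **Key:** the picture taken after lifting the hook off showed the key lying against the stop. I did not picture it again after that, but nothing went near it.
- **Pick:** it stands upright and released on the rest block, about 1.5 mm from the middle. The gripper is open and well clear, with no load on the wrist.

The limit of 12 picture views was reached, so I could not view a picture of the final placement. I checked it from a pixel map of the last wrist picture instead. Forces were read only between moves, so a brief peak in between could have gone unseen.

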